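# Clamp a forming stake in the handwheel vise

## Robot

A 6-joint arm with a two-finger parallel gripper is mounted at the origin on the work surface. World frame = base frame: x ahead of the robot, y to its left, z up, the work surface at z = 0. Lengths are in m, angles in rad, forces in N, time in s.
With the tool pointing down it reaches from about 0.35 to 0.775 m from the base axis. Payload 7.3 kg.
Tool frame: the origin (TCP) lies midway between the tips of the shut fingers; the grasp point (between the pads) lies 19 mm behind it (tcp_to_grasp is the distance from the TCP to the grasp point, in m); z points along the fingers, y is the line along which they close (so a half turn about z gives the same grasp; the last joint's range is limited). The gripper opens to 92 mm and grips with 3 to 60 N. Pads are 19 mm wide; open, the fingers measure 130 mm over their backs; the gripper's body (75 mm by 190 mm) begins 47 mm behind the grasp point.
Start: joints at [-1.263, 0.342, 1.524, -0, 1.275, -0.146], TCP at [0.23, -0.472, 0.227] pointing down, gripper open.
Joint ranges: [-2.53, 2.53], [-0.77, 2.02], [0.04, 2.7], [-1, 4.14], [0.28, 2.66], [-3.11, 3.11]. Speed limits (rad/s): [2.57, 2.57, 3.14, 3.14, 3.14, 3.14].

## Interface

Orientations are given as [roll, pitch, yaw] about the fixed x, y, z axes, in that order (R = Rz(yaw) Ry(pitch) Rx(roll)).
In Python, from cell import observe, read_camera, calibration, hand_in, tcp_to_grasp gives the robot as it stands.
- The arm moves only by the tool send_rows, never from a script. Its argument "targets" is a list of rows, each a list of 5 numbers: the opening, from 0 (shut) to 1 (fully open), then the shift along the world's x, y, z in m, then the turn about the world's z in rad. A call has 1 to 5 rows; each row shifts and turns the commanded pose from where the row before left it; what a row does not reach is not made up. A row lasts 1/10 s, in which the tool goes at most 50 mm and 8.59 degrees, less where a joint would pass 70% of its speed; a pose out of reach is approached as far as the arm can. A call is refused whole if a number of a shift passes 0.05 or a number of a turn 0.15, either way. A call with a gripper value outside its range is refused whole. The fingers move at their own pace and stop on an object; "grip_force" is the grip in N (left out, the last holds). Time passes only in rows, so rows that do not move let the fingers close. It gives the time, the measured TCP pose, the force, the opening and the grip force at its end, in the units of the state.
- observe(): the state, without advancing time (a new reading comes with each control period).
- read_camera(name): name is "scene" or "top" or "wrist"; returns (picture, depth): 480x640x3 uint8, red, green, blue; 480x640 float32, m along the optical axis (not along the pixel's ray), 0 where there is no reading.
- calibration(name): a dict with "intrinsics" (3x3 intrinsics, pixels), "world_to_cam" (4x4, takes a point from world to camera coordinates); the wrist camera has in their place "hand_eye" (4x4, takes a point from camera to tool coordinates, whose origin is the TCP and whose axes are the flange's). Camera axes: x right, y up, looking along -z (the intrinsics and any distortion apply to the point x, -y, -z); pixel columns grow to the right and rows downward; lengths in m; the calibration is good to about 2 mm. A picture is of the moment at which its call begins: read the wrist's pose just before it. calibration takes no time and is no camera call.
- hand_in(): hands the job in; it is judged then, once.
The state is a dict: "time": time; "qpos": joint angles; "qvel": joint speeds; "joint_efforts": joint torques, N m; "tool_pos": TCP position; "tool_rot": TCP orientation; "contact_force": force on the tool from outside, world axes, zero at the start; "torque": the same for the moment, N m; "opening": finger opening in m; "grip_force": force on a finger pad.
Only numpy, scipy, OpenCV 4.12 (cv2) and the standard library are available. Lean on these libraries where they do the work, as an engineer would, in place of code of your own. Each camera call takes 0.05 s, during which the arm holds its last target. There are 200 camera calls.

## Task

Pull the round-headed stake out of the wooden block and stand it upright on the bed of the vise, about midway along the jaws and with its flat sides square to them. Then wind the vise's handwheel clockwise, not pushing the jaw itself, until the sliding jaw holds the stake firmly against the fixed jaw, and let go. Leave the other stake and everything else on the table where it is.

Things in the scene. Friction and masses are not known exactly. Their poses are not given: they have to be found in the camera images.
- vise: Low vise fixed to the table. Dark base plate 260 (x) x 110 (y) mm, its top (the bed) 12 mm above the table; grey gearbox with a flat-lying handwheel at the -x end, fixed jaw at the +x end, sliding jaw between. Origin: centre of the plate's underside, on the table. x: level, sliding direction, from handwheel to fixed jaw; y: along the jaws; z up. Yaw varies.
- moving_jaw: The vise's sliding grey jaw, 25 mm thick with a flat steel face 90 mm along y looking to +x, top 62 mm above the table. Frame parallel to the vise's; its face lies 35 mm to +x of its origin, and its origin lies on the vise's origin when jaw_slide is 0.
- fixed_face (a point): Middle of the upper edge of the fixed jaw's flat steel face: 90 mm along y, looking to -x, at vise x = 90 mm, top 62 mm above the table (50 mm above the bed).
- moving_face (a point): Middle of the upper edge of the sliding jaw's face (62 mm above the table).
- jaw_slide (a joint): Travel of the sliding jaw in m: 0 = fully open (55 mm between the faces), grows as it closes, end stop at 0.045. Geared to the handwheel: 2.55 mm a radian (16 mm a turn). With the 24 mm stake square between the faces it closes at 0.031; from the start that takes 1.3 to 2 turns.
- handwheel (a joint): Handwheel angle in rad, growing clockwise seen from above, which closes the jaw; starts at 0 to 4. Takes about 2.5 N at the knob and stays where it is left. Once the jaw bears on a clamped part it turns no further and the force at the knob rises steeply (about 18 N at the jaw per extra 1 N at the knob; on letting go up to about 40 N stays).
- crank_knob (a point): Middle of the handwheel's black upright knob, 24 mm in diameter, 48 mm tall (85 to 133 mm above the table), 46 mm off the wheel's axis. It spins freely on its pin, so a gripper holding it need not turn. The wheel below is 112 mm across, its top 81 mm above the table.
- wheel_axis (a point): Point on the handwheel's upright axis at the height of the knob's middle, 80 mm to -x of the vise's origin.
- stake_block: Wooden block 75 (x) x 170 (y) x 60 mm fixed to the table, with two square holes (27 mm wide, 50 mm deep, floor 10 mm above the table) at y = +45 and -45 mm; either stake may be in either hole. Origin: centre of the underside.
- round_stake: The stake to clamp: steel, about 0.5 kg, 116 mm tall. Square shank 24 x 24 mm, 85 mm tall, sides along its x and y; on it a round head 40 mm across, its upright rim from 85 to 105 mm, a low dome on top. Origin: centre of the shank's foot; z up the shank. Starts standing in a hole of the block, foot 10 mm above the table.
- flat_stake: The other stake: same shank, with a bar-shaped head 62 (x) x 26 (y) x 24 mm. Origin: centre of its foot. To be left in its hole.
- bottle: White closed plastic bottle, 54 mm across, 120 mm tall, standing. Origin: centre of its base. Bystander.
- tape_roll: White paper roll 60 mm across, 25 mm tall, lying flat. Origin: centre of its underside. Bystander.
- pliers: Pliers with black handles, about 155 mm long, lying flat, jaws to +x of its frame. Origin: on the table between the handles. Bystander.
There are look-alikes about, which are no part of the job. Leave any purple look-alike of the stake_block alone.

How it is judged:
On the way, in this order (a step that is already met when the one before it is completed fails the run):
1. the round-headed stake is pulled clear of the block (z of round_stake in the frame of stake_block above 0.062 m), for 0.1 s.
2. the stake stands upright on the vise's bed between the jaws, let go (z of round_stake in the frame of vise below 0.017 m and y of round_stake in the frame of vise between -0.022 and 0.022 m and x of round_stake in the frame of vise between 0.035 and 0.09 m and angle between round_stake's own z axis and vertical below 0.07 rad and contact force between the fingers and round_stake below 0.1 N), for 0.2 s.
At the end, for the whole second after the job is handed in: The round-headed stake stands on the bed (5 mm), upright (0.07 rad), within 22 mm of the middle of the jaws, flats square to them (0.1 rad), against the fixed jaw (2.5 mm) and pressed by the sliding jaw with over 8 N; stake and handwheel at rest, released (all of step 2 and (angle between the x axis of round_stake and the x axis of vise, either way round below 0.1 rad or angle between the y axis of round_stake and the x axis of vise, either way round below 0.1 rad) and contact force between moving_jaw and round_stake above 8 N and x of round_stake in the frame of vise above 0.0755 m and linear speed of round_stake below 0.01 m/s and velocity of joint handwheel between -0.1 and 0.1 rad/s); the robot touches nothing.
It fails at once if the other stake, the bottle, the paper roll or the pliers is moved by more than 25 mm (distance of any of flat_stake, bottle, tape_roll, pliers from where it was at the start of the episode above 0.025 m).
It fails at once if the robot pushes the sliding jaw itself with more than 20 N (contact force between any of the arm, the fingers and moving_jaw above 20 N).
It also fails if it takes over 72 s, if anything falls off the work surface, if the arm or the gripper's body presses on something with over 40 N, if the wrist force passes 120 N, or if a joint passes its speed limit or range.

## Working session

There is one attempt and no reset: what is moved stays moved. The work goes in short steps, Python scripts to look and compute and a tool call to move; the robot and the scene stay as the last step left them, time stands still between calls to the robot, and variables do not carry over. Pictures are saved under pics/ and viewed, at most 10 in all, crops included, and the job is handed in when it is done.

Besides the shell and the picture viewer there is one more tool, called after ">>>" in YAML: its name, and indented under it one key for each argument. send_rows: Moves the arm, as the interface text tells. Its arguments: {"type":"object","properties":{"targets":{"type":"array","items":{"type":"array","items":{"type":"number"}}},"grip_force":{"type":"number"}},"required":["targets"]}

```bash
mkdir -p pics; ls; python3 - <<'E'
from cell import *
import cv2,numpy as np
print(observe()['time'],tcp_to_grasp() if callable(tcp_to_grasp) else tcp_to_grasp)
for n in ['scene','top']:
    p,d=read_camera(n); cv2.imwrite(f'pics/{n}0.png',p[:,:,::-1]); np.savez(f'{n}0.npz',p=p,d=d)
    print(n,calibration(n), (d==0).mean())
print(calibration('wrist'))
E
```

```text
pics
0.0 0.0188
scene {'intrinsics': array([[609.42436461,   0.        , 315.06813769],
       [  0.        , 609.42436461, 231.56473107],
       [  0.        ,   0.        ,   1.        ]]), 'world_to_cam': array([[ 0.75165933,  0.65951046, -0.00736211, -0.39536543],
       [-0.50921384,  0.58738467,  0.62903141,  0.23087202],
       [ 0.41917719, -0.46906844,  0.77734502, -1.6318858 ],
       [ 0.        ,  0.        ,  0.        ,  1.        ]])} 0.0040462239583333335
top {'intrinsics': array([[610.40285147,   0.        , 329.77106265],
       [  0.        , 610.40285147, 251.10153757],
       [  0.        ,   0.        ,   1.        ]]), 'world_to_cam': array([[ 0.01242285, -0.99989569,  0.00736828, -0.03080068],
       [ 0.99815018,  0.01283907,  0.0594254 , -0.54029186],
       [-0.0595138 ,  0.00661642,  0.99820556, -1.66682904],
       [ 0.        ,  0.        ,  0.        ,  1.        ]])} 0.004098307291666666
{'intrinsics': array([[363.50977841,   0.        , 323.61576622],
       [  0.        , 363.50977841, 234.98136323],
       [  0.        ,   0.        ,   1.        ]]), 'hand_eye': array([[-5.49785505e-04,  9.60478201e-01,  2.78354670e-01,
         7.50436031e-02],
       [ 9.99999793e-01,  4.35374968e-04,  4.72840012e-04,
        -2.00436575e-03],
       [ 3.32963869e-04,  2.78354873e-01, -9.60478242e-01,
        -1.58667573e-01],
       [ 0.00000000e+00,  0.00000000e+00,  0.00000000e+00,
         1.00000000e+00]])}
```

View pics/top0.png

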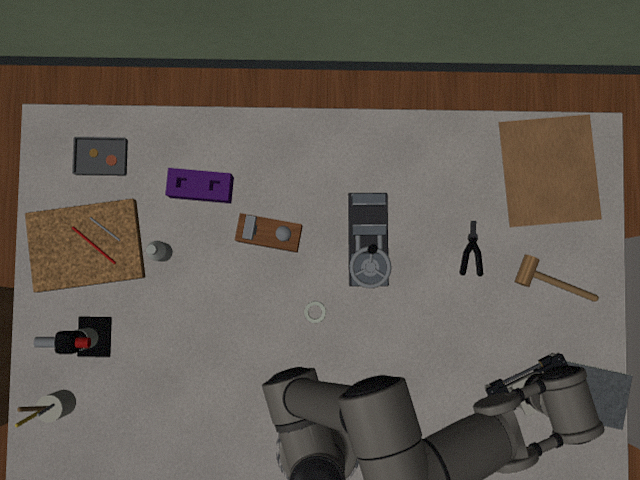

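View pics/scene0.png

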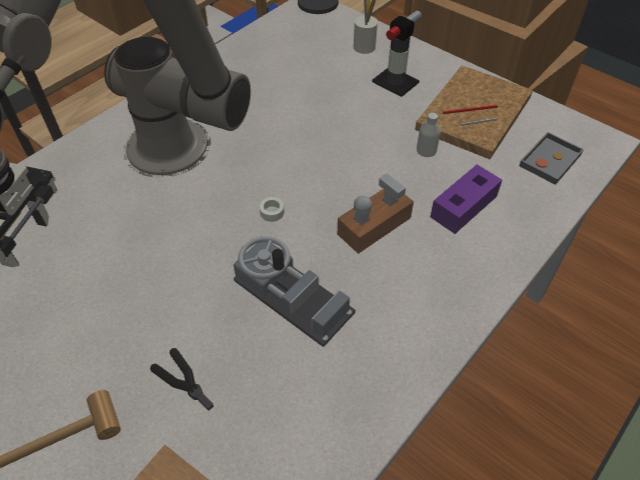

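Top view: candidates are the brown block at (268,232), with the round head at (283,233) and a bar head at (249,227), and the purple block at (199,185), which has empty holes. The brown block's right-hand stake has the round dome, so it fits. The vise is at (368,240), with its wheel toward the robot at (370,267) and the knob at (372,249). I'll confirm in a crop and measure.

```bash
cat > h.py <<'E'
import numpy as np,cv2
from cell import *
def cloud(d,K,T_wc):
    v,u=np.mgrid[0:480,0:640]; z=d
    P=np.stack([(u-K[0,2])/K[0,0]*z,-(v-K[1,2])/K[1,1]*z,-z],-1)
    return P@T_wc[:3,:3].T+T_wc[:3,3]
def fixed(n,d):
    c=calibration(n); return cloud(d,c['intrinsics'],np.linalg.inv(c['world_to_cam']))
def wristT(s):
    from scipy.spatial.transform import Rotation as R
    T=np.eye(4); T[:3,:3]=R.from_euler('xyz',s['tool_rot']).as_matrix(); T[:3,3]=s['tool_pos']
    return T
def wrist():
    s=observe(); p,d=read_camera('wrist'); c=calibration('wrist')
    T=wristT(s)@c['hand_eye']; return s,p,d,c['intrinsics'],T,cloud(d,c['intrinsics'],T)
E
python3 - <<'E'
from h import *
t=np.load('top0.npz');s=np.load('scene0.npz')
W={'top':fixed('top',t['d']),'scene':fixed('scene',s['d'])}
def show(n,W,roi,zr,xy=None):
    u0,u1,v0,v1=roi; P=W[v0:v1,u0:u1].reshape(-1,3); m=(P[:,2]>zr[0])&(P[:,2]<zr[1])
    Q=P[m]; r=cv2.minAreaRect((Q[:,:2]*1000).astype(np.float32))
    print(n,len(Q),Q.mean(0).round(4),'med z',np.median(Q[:,2]).round(4),'zmax',Q[:,2].max().round(4),'rect',np.round(r[0],1),np.round(r[1],1),round(r[2],1))
show('table top',W['top'],(300,340,320,340),(-.05,.05)); show('table sc',W['scene'],(150,250,300,340),(-.05,.05))
show('block top',W['top'],(230,308,205,258),(.05,.07)); show('block sc',W['scene'],(330,420,170,255),(.05,.07))
show('round top',W['top'],(270,300,215,250),(.1,.14)); show('round sc',W['scene'],(350,376,190,215),(.098,.14))
show('flat top',W['top'],(235,262,205,245),(.1,.14)); show('flat sc',W['scene'],(374,410,172,205),(.1,.14))
show('jaws top',W['top'],(340,395,185,243),(.052,.07))
show('fixjaw top',W['top'],(340,395,185,212),(.052,.07))
show('movjaw top',W['top'],(340,395,218,243),(.052,.07));show('plate',W['top'],(340,395,185,290),(.006,.02))
show('wheel top',W['top'],(340,395,240,295),(.07,.09))
show('knob top',W['top'],(340,395,235,295),(.11,.145));show('knob sc',W['scene'],(265,290,240,280),(.1,.145))
a=cv2.resize(t['p'][150:300,220:410],None,fx=4,fy=4,interpolation=2); cv2.imwrite('pics/c1.png',a[:,:,::-1])
E
```

```text
table top 796 [3.243e-01 1.600e-03 1.000e-04] med z -0.0009 zmax 0.0308 rect [324.8   1.7] [ 54.6 108.2] 0.6
table sc 3986 [ 0.4662 -0.3043 -0.002 ] med z -0.002 zmax 0.0049 rect [ 464.  -305.8] [221.8 101.9] 41.6
block top 1272 [0.5846 0.14   0.0585] med z 0.0584 zmax 0.069 rect [587.2 144.7] [170.7  75.7] 80.5
block sc 1445 [0.595  0.13   0.0578] med z 0.0576 zmax 0.0698 rect [588.7 142.2] [173.6  79.8] 80.3
round top 192 [0.5782 0.0995 0.1197] med z 0.1205 zmax 0.1318 rect [578.7  99.7] [38.  36.8] 45.8
round sc 275 [0.5853 0.0922 0.1152] med z 0.1176 zmax 0.1267 rect [582.8  95.7] [37.9 35.7] 40.4
flat top 255 [0.594  0.188  0.1163] med z 0.1166 zmax 0.1253 rect [594.3 188.6] [26.3 61.1] 79.9
flat sc 361 [0.5986 0.1832 0.1131] med z 0.1148 zmax 0.1221 rect [597.3 186.2] [31.  67.3] 78.9
jaws top 688 [ 0.6414 -0.1274  0.0605] med z 0.0602 zmax 0.0698 rect [ 637.8 -127.1] [114.3  89.8] 0.6
fixjaw top 366 [ 0.68   -0.1264  0.0608] med z 0.0604 zmax 0.0698 rect [ 679.9 -126.7] [30.1 90. ] 1.3
movjaw top 322 [ 0.5975 -0.1284  0.0601] med z 0.0601 zmax 0.0696 rect [ 595.4 -128.8] [29.7 87.2] 0.7
plate 1136 [ 0.6173 -0.1232  0.0111] med z 0.0107 zmax 0.02 rect [ 582.1 -127.1] [289.2 150.2] 0.6
wheel top 639 [ 0.4918 -0.1297  0.079 ] med z 0.079 zmax 0.0898 rect [ 494.4 -129.9] [109.8 108.2] 86.4
knob top 72 [ 0.5409 -0.1322  0.1299] med z 0.1306 zmax 0.1442 rect [ 541.  -133.4] [21.1 23.1] 8.7
knob sc 177 [ 0.5471 -0.1382  0.1222] med z 0.1272 zmax 0.1356 rect [ 544.8 -135.5] [23.4 24.8] 2.4
```

View pics/c1.png

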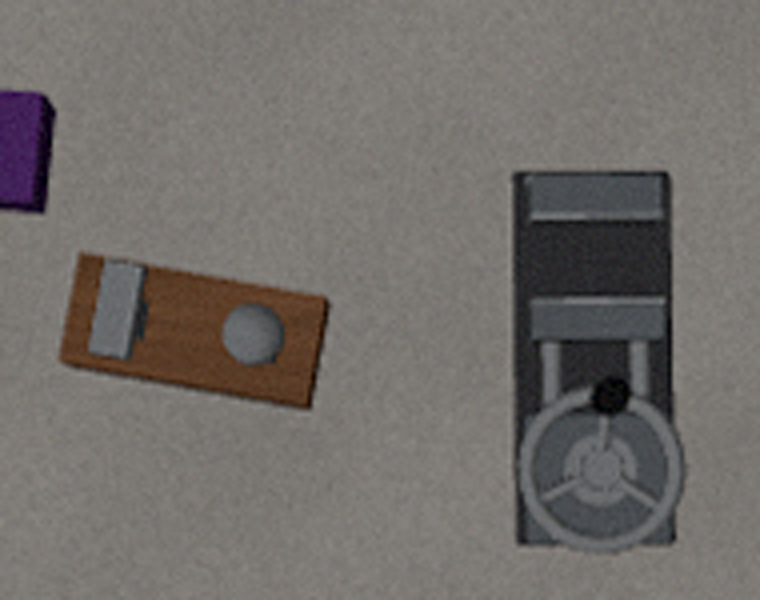

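The crop confirms it: the round dome is at crop (253,333) on the brown block, and the bar head is at (118,310). Next is a look at both from the wrist camera.

```bash
python3 - <<'E'
from h import *
s=observe(); print(s); print(wristT(s).round(3))
E
```

```text
{'time': 0.1, 'qpos': array([-1.26299296e+00,  3.42621983e-01,  1.52491594e+00,  3.58801309e-05,
        1.27541397e+00, -1.45977290e-01]), 'qvel': array([-0.00013014, -0.00109492, -0.00274186,  0.00094418,  0.0008873 ,
        0.00185118]), 'joint_efforts': array([ 1.89592778e-03, -4.32002127e+01, -2.44694889e+01,  7.19281775e-02,
        5.26705314e-02, -5.71122609e-05]), 'tool_pos': array([ 0.23007177, -0.4714978 ,  0.22613253]), 'tool_rot': array([-3.14025285e+00, -2.31662139e-04,  4.53770037e-01]), 'contact_force': array([ 0.15552386, -1.08032394, -0.0523184 ]), 'torque': array([-0.00225434,  0.00982193, -0.02802508]), 'grip_force': 0.0, 'opening': 0.09163371697050958}
[[ 0.899  0.438 -0.     0.23 ]
 [ 0.438 -0.899  0.001 -0.471]
 [ 0.    -0.001 -1.     0.226]
 [ 0.     0.     0.     1.   ]]
```

>>> send_rows:
  targets:
    - [1, 0.03, 0.035, 0.01, 0.1]
    - [1, 0.03, 0.035, 0.01, 0.1]
    - [1, 0.03, 0.035, 0.01, 0.1]
    - [1, 0.03, 0.035, 0.01, 0.1]
    - [1, 0.03, 0.035, 0.01, 0.1]

```text
time: 0.6
tool_pos: [0.3809, -0.2952, 0.2769]
tool_rot: [-3.141, -0.0, 0.958]
contact_force: [-0.1, 0.4, 0.6]
opening: 0.0915
grip_force: 0.0
```

>>> send_rows:
  targets:
    - [1, 0.04, 0.027, 0.01, 0.09]
    - [1, 0.04, 0.027, 0.01, 0.09]
    - [1, 0.04, 0.027, 0.01, 0.09]
    - [1, 0.04, 0.027, 0.01, 0.09]
    - [1, 0.04, 0.02, 0, 0.09]

```text
time: 1.1
tool_pos: [0.582, -0.1669, 0.3182]
tool_rot: [3.139, 0.0, 1.409]
contact_force: [0.0, -1.0, 0.5]
opening: 0.0916
grip_force: 0.0
```

>>> send_rows:
  targets:
    - [1, 0.01, 0, 0, 0]
    - [1, 0, 0, 0, 0]
    - [1, 0, 0, 0, 0]

```text
time: 1.4
tool_pos: [0.5896, -0.169, 0.3161]
tool_rot: [-3.14, -0.0, 1.403]
contact_force: [-0.8, -0.3, -0.3]
opening: 0.0919
grip_force: 0.0
```

```bash
python3 - <<'E'
from h import *
s,p,d,K,T,W=wrist(); np.savez('w1.npz',p=p,d=d,T=T,W=W)
print(s['time'],s['tool_pos'],s['tool_rot'],T[:3,3]); cv2.imwrite('pics/w1.png',p[:,:,::-1])
E
```

```text
1.4 [ 0.58962089 -0.16902741  0.31605995] [-3.14007046e+00 -8.05360426e-05  1.40343539e+00] [ 0.6014055  -0.09323117  0.47473692]
```

View pics/w1.png

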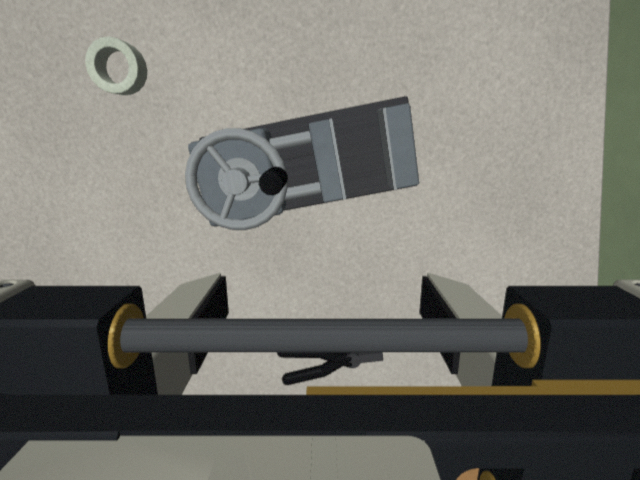

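The wrist view shows the whole vise: wheel centre (235,180), knob (272,181), moving jaw top (326,160), fixed jaw top (400,145). Measuring it now.

```bash
cat > m.py <<'E'
from h import *
def rect(n,W,roi,zr):
    u0,u1,v0,v1=roi; P=W[v0:v1,u0:u1].reshape(-1,3); Q=P[(P[:,2]>zr[0])&(P[:,2]<zr[1])]
    r=cv2.minAreaRect((Q[:,:2]*1000).astype(np.float32))
    print(n,len(Q),'mean',Q.mean(0).round(4),'zmed',np.median(Q[:,2]).round(4),'rect',np.round(r[0],1),np.round(r[1],1),round(r[2],1)); return Q
E
python3 - <<'E'
from m import *
z=np.load('w1.npz');W=z['W']
rect('table',W,(450,550,100,200),(-.05,.05))
f=rect('fix',W,(370,425,90,200),(.055,.068)); m=rect('mov',W,(305,350,110,205),(.055,.068))
rect('wheel',W,(180,300,120,240),(.07,.09)); rect('knob',W,(250,300,155,205),(.115,.14)); rect('bed',W,(340,390,100,200),(.0,.02))
# face edges: per image row, from grey-level: bed depth points
for Q,nm in((f,'fix'),(m,'mov')):
    for yaw in (0.0,0.01,0.02,0.03):
        R=np.array([[np.cos(yaw),np.sin(yaw)],[-np.sin(yaw),np.cos(yaw)]]); q=Q[:,:2]@R.T
        print(nm,yaw,np.percentile(q[:,0],[1,3,97,99]).round(4),np.percentile(q[:,1],[1,99]).round(4))
E
```

```text
table 9953 mean [ 8.169e-01 -1.550e-01  5.000e-04] zmed 0.0005 rect [ 818.8 -156.9] [123.4 142.7] 80.5
fix 2286 mean [ 0.6814 -0.1238  0.0623] zmed 0.0624 rect [ 682.2 -125.4] [30.6 90. ] 0.9
mov 1953 mean [ 0.5991 -0.1257  0.0624] zmed 0.0624 rect [ 599.  -127.4] [27. 90.] 1.1
wheel 4025 mean [ 0.4945 -0.1266  0.0808] zmed 0.0805 rect [ 497.9 -129.3] [110.5 110.4] 62.2
knob 540 mean [ 0.5446 -0.1309  0.132 ] zmed 0.1331 rect [ 544.  -131.6] [23.1 22.9] 78.7
bed 4172 mean [ 0.6439 -0.1257  0.0116] zmed 0.0124 rect [ 648.3 -127.9] [123.8  65.1] 81.2
fix 0.0 [0.6668 0.6675 0.6958 0.6967] [-0.169  -0.0814]
fix 0.01 [0.6657 0.6662 0.6945 0.6954] [-0.1759 -0.0882]
fix 0.02 [0.6646 0.6648 0.6932 0.6939] [-0.1826 -0.0949]
fix 0.03 [0.6631 0.6635 0.6917 0.6926] [-0.1894 -0.1017]
mov 0.0 [0.5857 0.5865 0.6117 0.6124] [-0.1707 -0.0832]
mov 0.01 [0.5846 0.5852 0.6104 0.611 ] [-0.1767 -0.0892]
mov 0.02 [0.5832 0.5838 0.609  0.6096] [-0.1826 -0.0952]
mov 0.03 [0.5818 0.5824 0.6076 0.6082] [-0.1886 -0.1011]
```

>>> send_rows:
  targets:
    - [1, -0.01, 0.045, 0, 0]
    - [1, 0, 0.045, 0, 0]
    - [1, 0, 0.045, -0.01, 0]
    - [1, 0, 0.04, -0.01, 0]
    - [1, 0, 0.02, -0.01, 0]

```text
time: 1.95
tool_pos: [0.579, 0.0282, 0.2872]
tool_rot: [3.141, -0.001, 1.404]
contact_force: [0.3, 0.0, -0.0]
opening: 0.0918
grip_force: 0.0
```

>>> send_rows:
  targets:
    - [1, 0, 0, 0, 0]
    - [1, 0, 0, 0, 0]

```text
time: 2.15
tool_pos: [0.5797, 0.0253, 0.2873]
tool_rot: [3.141, 0.001, 1.403]
contact_force: [-0.3, -0.4, -0.1]
opening: 0.092
grip_force: 0.0
```

```bash
python3 - <<'E'
from m import *
s,p,d,K,T,W=wrist(); np.savez('w2.npz',p=p,d=d,T=T,W=W)
print(s['time'],s['tool_pos'],s['tool_rot'],T[:3,3]); cv2.imwrite('pics/w2.png',p[:,:,::-1])
E
```

```text
2.15 [0.57969916 0.02528988 0.28729032] [3.14104100e+00 5.61095060e-04 1.40337225e+00] [0.59118173 0.10123964 0.44591896]
```

View pics/w2.png

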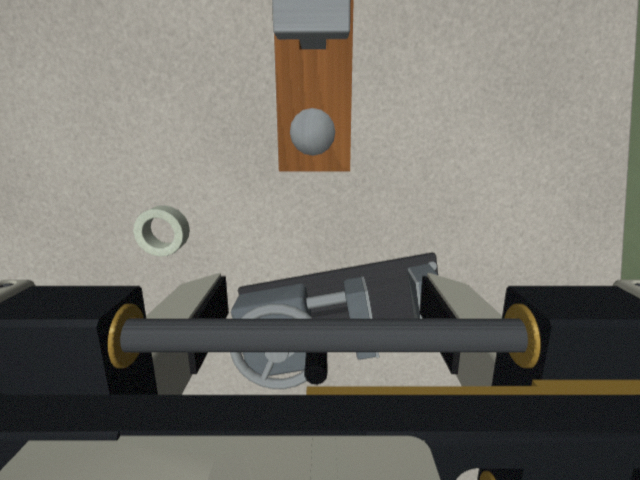

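Wrist view 2: round head at (313,132) on the brown block, bar head at (312,18), block end edge at row 171. Measuring.

```bash
python3 - <<'E'
from m import *
z=np.load('w2.npz');W=z['W']
rect('table',W,(400,550,100,200),(-.05,.05))
rect('block',W,(265,365,45,180),(.052,.07))
Q=rect('head',W,(285,345,100,160),(.095,.14)); print(Q[:,2].max())
# rim circle: rightmost/leftmost limits
print(cv2.minEnclosingCircle((Q[:,:2]*1000).astype(np.float32)))
g=cv2.Canny(z['p'],40,120)
P=W[40:172,268:360]; m=(P[...,2]>.055)&(P[...,2]<.065)
rows=[]
for r in range(20,125,5):
    c=np.where(m[r])[0]
    if len(c)>20: rows.append((P[r,c[0],:2],P[r,c[-1],:2]))
L=np.array([a for a,b in rows]);Rr=np.array([b for a,b in rows])
for e in (L,Rr): print('edge dx/dy',np.polyfit(e[:,1],e[:,0],1))
E
```

```text
table 14948 mean [7.652e-01 4.770e-02 5.000e-04] zmed 0.0005 rect [769.   45.5] [116.  192.9] 80.4
block 7714 mean [0.586  0.1284 0.0606] zmed 0.0606 rect [584.4 121.5] [119.6  75.2] 80.4
head 1665 mean [0.5813 0.1016 0.1224] zmed 0.1229 rect [581.  101.3] [38.7 38.5] 80.8
0.12783122366507632
((581.1471557617188, 101.34265899658203), 19.796947479248047)
edge dx/dy [0.17192971 0.52600648]
edge dx/dy [0.169376   0.60138592]
```

>>> send_rows:
  targets:
    - [1, 0.001, 0.038, 0, 0]
    - [1, 0, 0.038, -0.03, 0]
    - [1, 0, 0, -0.04, 0]
    - [1, 0, 0, -0.04, 0]
    - [1, 0, 0, -0.03, 0]

```text
time: 2.7
tool_pos: [0.5808, 0.1005, 0.145]
tool_rot: [-3.141, 0.001, 1.402]
contact_force: [-1.1, -0.3, -0.8]
opening: 0.0914
grip_force: 0.0
```

>>> send_rows:
  targets:
    - [1, 0, 0, -0.03, 0]
    - [1, 0, 0, -0.03, 0]
    - [1, 0, 0, 0, 0]
    - [1, 0, 0, 0, 0]

```text
time: 3.1
tool_pos: [0.5818, 0.1009, 0.0876]
tool_rot: [3.141, 0.0, 1.402]
contact_force: [0.9, 0.6, 0.2]
opening: 0.0917
grip_force: 0.0
```

>>> send_rows:
  targets:
    - [0, 0, 0, 0, 0]
    - [0, 0, 0, 0, 0]
    - [0, 0, 0, 0, 0]
    - [0, 0, 0, 0, 0]
    - [0, 0, 0, 0, 0]
  grip_force: 45

```text
time: 3.6
tool_pos: [0.5813, 0.1022, 0.0871]
tool_rot: [3.141, -0.0, 1.404]
contact_force: [-0.4, -0.7, -0.5]
opening: 0.0564
grip_force: 0.0
```

>>> send_rows:
  targets:
    - [0, 0, 0, 0, 0]
    - [0, 0, 0, 0, 0]
    - [0, 0, 0, 0, 0]

```text
time: 3.9
tool_pos: [0.5814, 0.1022, 0.0868]
tool_rot: [3.141, -0.0, 1.404]
contact_force: [0.6, 0.6, -0.3]
opening: 0.039
grip_force: 45.0
```

Gripped at 39–40 mm, the head's diameter. Now pulling it straight up.

>>> send_rows:
  targets:
    - [0, 0, 0, 0.015, 0]
    - [0, 0, 0, 0.02, 0]
    - [0, 0, 0, 0.025, 0]
    - [0, 0, 0, 0.03, 0]
    - [0, 0, 0, 0.03, 0]

```text
time: 4.4
tool_pos: [0.5803, 0.1021, 0.2066]
tool_rot: [-3.139, 0.001, 1.404]
contact_force: [-0.2, -0.4, -4.0]
opening: 0.039
grip_force: 45.0
```

>>> send_rows:
  targets:
    - [0, 0, 0, 0.02, 0]
    - [0, 0, 0, 0.02, 0]
    - [0, 0, 0, 0, 0]

```text
time: 4.7
tool_pos: [0.5821, 0.1023, 0.2488]
tool_rot: [3.138, -0.001, 1.404]
contact_force: [0.8, -0.4, -4.6]
opening: 0.039
grip_force: 45.0
```

>>> send_rows:
  targets:
    - [0, 0.012, -0.04, 0, 0.037]
    - [0, 0.014, -0.046, 0, 0.0375]
    - [0, 0.014, -0.046, 0, 0.0375]
    - [0, 0.014, -0.046, 0, 0.0375]
    - [0, 0.012, -0.04, 0, 0.0375]

```text
time: 5.2
tool_pos: [0.6468, -0.1181, 0.2442]
tool_rot: [-3.138, -0.001, 1.592]
contact_force: [0.6, 0.3, -4.1]
opening: 0.039
grip_force: 45.0
```

>>> send_rows:
  targets:
    - [0, 0.003, -0.01, -0.03, 0]
    - [0, 0, 0, -0.03, 0]
    - [0, 0, 0, 0, 0]
    - [0, 0, 0, 0, 0]

```text
time: 5.6
tool_pos: [0.6496, -0.1255, 0.1854]
tool_rot: [-3.139, -0.001, 1.591]
contact_force: [-0.2, 0.6, -3.7]
opening: 0.0389
grip_force: 45.0
```

```bash
python3 - <<'E'
from m import *
p,d=read_camera('scene'); np.savez('s2.npz',p=p,d=d)
W=fixed('scene',d); s=observe(); t=s['tool_pos']; print(s['time'],t,s['tool_rot'])
c=calibration('scene'); q=c['world_to_cam']@np.r_[t[:2],t[2]-.03,1]; K=c['intrinsics']
u=int(K[0,2]+K[0,0]*q[0]/-q[2]); v=int(K[1,2]-K[1,1]*q[1]/-q[2]); print(u,v)
cv2.imwrite('pics/s2.png',cv2.resize(p[max(v-70,0):v+80,u-95:u+95],None,fx=4,fy=4,interpolation=2)[:,:,::-1])
E
```

```text
5.65 [ 0.65049654 -0.12552303  0.18722249] [3.14111043e+00 6.31822231e-05 1.59133766e+00]
320 270
```

View pics/s2.png

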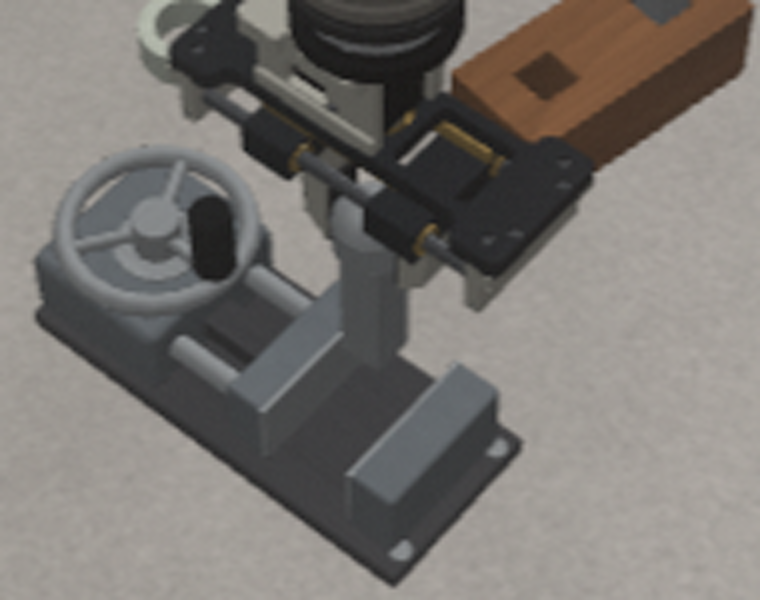

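The crop shows the stake hanging over the bed between the jaws, with the near foot corner at about (380,368) and the right edge at about (408,300). Its yaw comes from the depth of its two visible faces.

```bash
python3 - <<'E'
from m import *
z=np.load('s2.npz'); W=fixed('scene',z['d']).reshape(-1,3)
Q=W[(abs(W[:,0]-.65)<.03)&(abs(W[:,1]+.126)<.03)&(W[:,2]>.115)&(W[:,2]<.175)]
print(len(Q),Q.min(0),Q.max(0))
from scipy.optimize import least_squares
def res(p):
    c,s=np.cos(p[2]),np.sin(p[2]); d=Q[:,:2]-p[:2]; q=np.abs(np.c_[d@[c,s],d@[-s,c]]); return np.max(q,1)-.012
for y0 in(-.2,0,.2):
    r=least_squares(res,[.65,-.126,y0],loss='soft_l1',f_scale=.001); print(r.x.round(4),r.cost*1e6)
# axis tilt
for lo,hi in((.115,.135),(.135,.155),(.155,.175)):
    q=Q[(Q[:,2]>lo)&(Q[:,2]<hi)]; print(q.mean(0).round(4))
# vise jaws in same picture
A=W[(abs(W[:,0]-.68)<.04)&(abs(W[:,1]+.126)<.06)&(W[:,2]>.055)&(W[:,2]<.064)]
r=cv2.minAreaRect((A[:,:2]*1000).astype(np.float32)); print('fix jaw',r)
F=W[(W[:,0]>.58)&(W[:,0]<.63)&(abs(W[:,1]+.126)<.04)&(W[:,2]>.02)&(W[:,2]<.055)]; print(len(F))
print(W[W[:,2]<.13].shape, Q[:,2].min(), np.sort(W[(abs(W[:,0]-.66)<.02)&(abs(W[:,1]+.133)<.02)&(W[:,2]>.07)][:,2])[:10])
E
```

```text
274 [ 0.63679671 -0.14337201  0.11552876] [ 0.66304377 -0.11778851  0.17483654]
[ 0.6489 -0.1283  0.0411] 75.9385668951048
[ 0.6489 -0.1283  0.0411] 75.93856689858744
[ 0.6489 -0.1283  0.0411] 75.93856689949318
[ 0.6545 -0.1357  0.1258]
[ 0.655  -0.1349  0.1452]
[ 0.6534 -0.137   0.165 ]
fix jaw ((682.1160888671875, -128.38348388671875), (31.84561538696289, 90.20341491699219), 0.7221538424491882)
178
(276894, 3) 0.1155287647556813 [0.10507694 0.10658525 0.1073654  0.10748245 0.10758355 0.10779474
 0.10780416 0.108354   0.10837375 0.10855936]
```

>>> send_rows:
  targets:
    - [0, 0.001, -0.001, -0.025, 0]
    - [0, 0, 0, -0.025, 0]
    - [0, 0, 0, -0.022, 0]
    - [0, 0, 0, -0.018, 0]
    - [0, 0, 0, 0, 0]

```text
time: 6.15
tool_pos: [0.6506, -0.126, 0.0958]
tool_rot: [-3.139, -0.001, 1.592]
contact_force: [0.3, -0.1, -4.7]
opening: 0.0393
grip_force: 45.0
```

>>> send_rows:
  targets:
    - [0, 0, 0, -0.003, 0]
    - [0, 0, 0, -0.002, 0]
    - [0, 0, 0, 0, 0]

```text
time: 6.45
tool_pos: [0.6518, -0.1269, 0.093]
tool_rot: [3.14, 0.001, 1.591]
contact_force: [-0.0, -0.3, -3.8]
opening: 0.0389
grip_force: 45.0
```

>>> send_rows:
  targets:
    - [0, 0, 0, -0.0015, 0]
    - [0, 0, 0, -0.0015, 0]
    - [0, 0, 0, 0, 0]

```text
time: 6.75
tool_pos: [0.6513, -0.1269, 0.0889]
tool_rot: [3.141, 0.0, 1.591]
contact_force: [-0.5, 0.2, -4.2]
opening: 0.0392
grip_force: 45.0
```

>>> send_rows:
  targets:
    - [0, 0, 0, -0.001, 0]
    - [0, 0, 0, 0, 0]

```text
time: 6.95
tool_pos: [0.6514, -0.1271, 0.0888]
tool_rot: [3.14, 0.001, 1.591]
contact_force: [-2.2, -0.8, 3.6]
opening: 0.039
grip_force: 45.0
```

The foot is on the bed, with the force up by about 8 N. Releasing.

>>> send_rows:
  targets:
    - [0.55, 0, 0, 0, 0]
    - [0.75, 0, 0, 0, 0]
    - [0.75, 0, 0, 0, 0]
    - [0.75, 0, 0, 0, 0]
    - [0.75, 0, 0, 0, 0]

```text
time: 7.45
tool_pos: [0.6512, -0.1268, 0.0876]
tool_rot: [3.142, -0.0, 1.591]
contact_force: [0.8, 0.5, 0.2]
opening: 0.0682
grip_force: 0.0
```

>>> send_rows:
  targets:
    - [0.75, 0, 0, 0.03, 0]
    - [0.75, 0, 0, 0.04, 0]
    - [0.75, -0.03, 0, 0.03, 0]
    - [0.75, -0.04, 0, 0.02, 0]
    - [0.75, -0.04, 0, 0.01, 0]

```text
time: 7.95
tool_pos: [0.5407, -0.127, 0.2197]
tool_rot: [3.138, 0.001, 1.591]
contact_force: [0.2, 0.6, 0.4]
opening: 0.0689
grip_force: 0.0
```

```bash
python3 - <<'E'
from m import *
s=observe(); print(s['time'],s['tool_pos'],s['opening'])
p,d=read_camera('scene'); W=fixed('scene',d).reshape(-1,3)
cv2.imwrite('pics/s3.png',cv2.resize(p[200:350,220:410],None,fx=4,fy=4,interpolation=2)[:,:,::-1])
Q=W[(abs(W[:,0]-.65)<.03)&(abs(W[:,1]+.126)<.03)&(W[:,2]>.068)&(W[:,2]<.092)]
from scipy.optimize import least_squares
def res(p):
    c,s=np.cos(p[2]),np.sin(p[2]); d=Q[:,:2]-p[:2]; q=np.abs(np.c_[d@[c,s],d@[-s,c]]); return np.max(q,1)-.012
print(len(Q),least_squares(res,[.65,-.126,0],loss='soft_l1',f_scale=.001).x.round(4))
H=W[(abs(W[:,0]-.65)<.03)&(abs(W[:,1]+.126)<.03)&(W[:,2]>.1)&(W[:,2]<.14)];print('top',np.percentile(H[:,2],98))
N=W[(abs(W[:,0]-.545)<.02)&(abs(W[:,1]+.131)<.025)&(W[:,2]>.122)&(W[:,2]<.14)];print('knob',N.mean(0))
E
```

```text
7.95 [ 0.54074527 -0.1270487   0.21968845] 0.0689201961555281
62 [ 0.651  -0.1296  0.0427]
top 0.127174624589695
knob [ 0.54543945 -0.13649387  0.1294739 ]
```

View pics/s3.png

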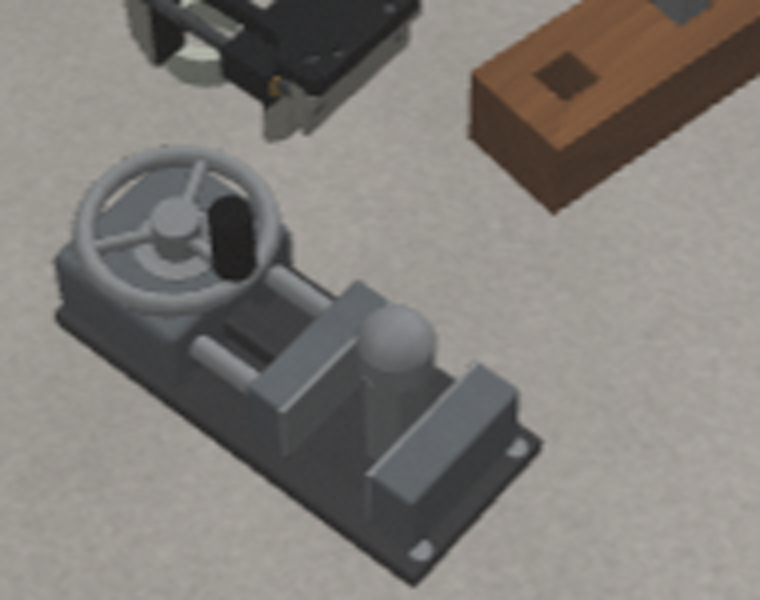

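The stake stands upright on the bed between the jaws: its head is at crop (397,342), clear of both faces. The wheel and knob haven't moved. Now going down over the knob.

>>> send_rows:
  targets:
    - [0.75, 0.003, -0.005, 0, 0]
    - [0.75, 0, 0, -0.04, 0]
    - [0.75, 0, 0, -0.04, 0]
    - [0.75, 0, 0, -0.03, 0]
    - [0.75, 0, 0, -0.018, 0]
  grip_force: 25

```text
time: 8.5
tool_pos: [0.5439, -0.1317, 0.0865]
tool_rot: [-3.138, -0.001, 1.591]
contact_force: [0.3, -0.0, 0.1]
opening: 0.0687
grip_force: 0.0
```

>>> send_rows:
  targets:
    - [0.3, 0, 0, 0, 0]
    - [0, 0, 0, 0, 0]
    - [0, 0, 0, 0, 0]
    - [0, 0, 0, 0, 0]
    - [0, 0, 0, 0, 0]

```text
time: 9.0
tool_pos: [0.5445, -0.132, 0.0899]
tool_rot: [3.141, 0.0, 1.591]
contact_force: [0.9, -0.5, 0.5]
opening: 0.0334
grip_force: 0.0
```

>>> send_rows:
  targets:
    - [0, 0, 0, 0, 0]
    - [0, 0, 0, 0, 0]
    - [0, 0, 0, 0, 0]
    - [0, 0, 0, 0, 0]

```text
time: 9.4
tool_pos: [0.5443, -0.1319, 0.0899]
tool_rot: [3.141, 0.0, 1.591]
contact_force: [0.0, 0.2, 0.7]
opening: 0.0233
grip_force: 25.0
```

```bash
python3 - <<'E'
import numpy as np
p0=-.055; a=p0-np.radians(np.arange(0,721,20)); P=np.round(.046*np.c_[np.cos(a),np.sin(a)],4)
D=np.diff(P,axis=0).round(4)
for i in range(18): print(i,D[i].tolist(), (P[i+1]+[.498,-.1293]).round(4))
E
```

```text
0 [-0.0036, -0.0156] [ 0.5403 -0.1474]
1 [-0.0087, -0.0134] [ 0.5316 -0.1608]
2 [-0.0128, -0.0095] [ 0.5188 -0.1703]
3 [-0.0153, -0.0047] [ 0.5035 -0.175 ]
4 [-0.016, 0.0009] [ 0.4875 -0.1741]
5 [-0.0147, 0.0063] [ 0.4728 -0.1678]
6 [-0.0116, 0.0109] [ 0.4612 -0.1569]
7 [-0.0072, 0.0143] [ 0.454  -0.1426]
8 [-0.0019, 0.0158] [ 0.4521 -0.1268]
9 [0.0036, 0.0156] [ 0.4557 -0.1112]
10 [0.0087, 0.0134] [ 0.4644 -0.0978]
11 [0.0128, 0.0095] [ 0.4772 -0.0883]
12 [0.0153, 0.0047] [ 0.4925 -0.0836]
13 [0.016, -0.0009] [ 0.5085 -0.0845]
14 [0.0147, -0.0063] [ 0.5232 -0.0908]
15 [0.0116, -0.0109] [ 0.5348 -0.1017]
16 [0.0072, -0.0143] [ 0.542 -0.116]
17 [0.0019, -0.0158] [ 0.5439 -0.1318]
```

>>> send_rows:
  targets:
    - [0, -0.0036, -0.0156, 0, 0]
    - [0, -0.0087, -0.0134, 0, 0]
    - [0, -0.0128, -0.0095, 0, 0]
    - [0, 0, 0, 0, 0]

```text
time: 9.8
tool_pos: [0.5167, -0.1717, 0.0899]
tool_rot: [-3.14, 0.0, 1.589]
contact_force: [-2.6, -1.6, 2.3]
opening: 0.0238
grip_force: 25.0
```

>>> send_rows:
  targets:
    - [0, -0.0153, -0.0047, 0, 0]
    - [0, -0.016, 0.0009, 0, 0]
    - [0, -0.0147, 0.0063, 0, 0]
    - [0, -0.0116, 0.0109, 0, 0]
    - [0, -0.0072, 0.0143, 0, 0]

```text
time: 10.3
tool_pos: [0.4543, -0.1434, 0.09]
tool_rot: [3.139, 0.002, 1.589]
contact_force: [11.4, 1.0, -7.8]
opening: 0.0238
grip_force: 25.0
```

>>> send_rows:
  targets:
    - [0, -0.0019, 0.0158, 0, 0]
    - [0, 0.0036, 0.0156, 0, 0]
    - [0, 0.0087, 0.0134, 0, 0]
    - [0, 0.0128, 0.0095, 0, 0]
    - [0, 0.0153, 0.0047, 0, 0]

```text
time: 10.8
tool_pos: [0.4925, -0.0837, 0.0899]
tool_rot: [-3.14, 0.001, 1.591]
contact_force: [-0.7, -10.3, 1.3]
opening: 0.0234
grip_force: 25.0
```

>>> send_rows:
  targets:
    - [0, 0.016, -0.0009, 0, 0]
    - [0, 0.0147, -0.0063, 0, 0]
    - [0, 0.0116, -0.0109, 0, 0]
    - [0, 0.0072, -0.0143, 0, 0]
    - [0, 0.0019, -0.0158, 0, 0]

```text
time: 11.3
tool_pos: [0.5445, -0.1318, 0.0898]
tool_rot: [-3.141, -0.001, 1.591]
contact_force: [-6.3, 3.3, 7.7]
opening: 0.0235
grip_force: 25.0
```

>>> send_rows:
  targets:
    - [0, -0.0036, -0.0156, 0, 0]
    - [0, -0.0087, -0.0134, 0, 0]
    - [0, -0.0128, -0.0095, 0, 0]
    - [0, -0.0153, -0.0047, 0, 0]
    - [0, 0, 0, 0, 0]

```text
time: 11.8
tool_pos: [0.5013, -0.1755, 0.0899]
tool_rot: [-3.14, -0.001, 1.589]
contact_force: [-2.5, 2.0, 4.6]
opening: 0.0237
grip_force: 25.0
```

>>> send_rows:
  targets:
    - [0, -0.016, 0.0009, 0, 0]
    - [0, -0.0147, 0.0063, 0, 0]
    - [0, -0.0116, 0.0109, 0, 0]
    - [0, -0.0072, 0.0143, 0, 0]
    - [0, 0, 0, 0, 0]

```text
time: 12.3
tool_pos: [0.4541, -0.142, 0.0899]
tool_rot: [3.14, 0.0, 1.591]
contact_force: [4.3, 3.2, 0.4]
opening: 0.0238
grip_force: 25.0
```

>>> send_rows:
  targets:
    - [0, -0.0019, 0.0158, 0, 0]
    - [0, 0.0036, 0.0156, 0, 0]
    - [0, 0, 0, 0, 0]

```text
time: 12.6
tool_pos: [0.4564, -0.1107, 0.0899]
tool_rot: [3.14, 0.001, 1.592]
contact_force: [2.9, 0.3, 1.1]
opening: 0.0234
grip_force: 25.0
```

```bash
python3 - <<'E'
from m import *
s=observe(); print(s['time'],s['tool_pos'],s['contact_force'])
p,d=read_camera('scene'); W=fixed('scene',d).reshape(-1,3)
cv2.imwrite('pics/s4.png',cv2.resize(p[200:350,220:410],None,fx=4,fy=4,interpolation=2)[:,:,::-1])
H=W[(abs(W[:,0]-.65)<.035)&(abs(W[:,1]+.13)<.03)&(W[:,2]>.1)&(W[:,2]<.14)];print('head',len(H),H.mean(0),np.percentile(H[:,2],98),H.min(0),H.max(0))
E
```

```text
12.6 [ 0.4564316  -0.11065891  0.08988343] [2.93869866 0.32744674 1.1444348 ]
head 339 [ 0.65576409 -0.13514093  0.1182903 ] 0.12750891472513476 [ 0.63222833 -0.15153151  0.10066668] [ 0.67250824 -0.11084568  0.13113893]
```

View pics/s4.png

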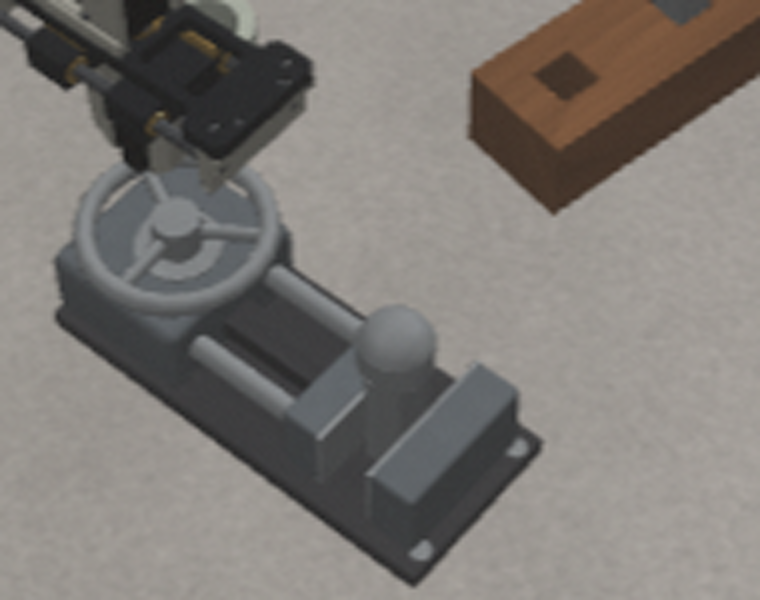

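The jaw has closed up to the stake and the stake still stands at crop (397,342). The last ~6 mm go in 10° steps, watching the force.

```bash
python3 - <<'E'
import numpy as np
a=-.055-np.radians(np.arange(560,741,10)); P=np.round(.046*np.c_[np.cos(a),np.sin(a)],4)
D=np.diff(P,axis=0).round(4)
for i in range(len(D)): print(570+10*i,D[i].tolist(), (P[i+1]+[.498,-.1293]).round(4))
E
```

```text
570 [0.0038, 0.0071] [ 0.4595 -0.1041]
580 [0.0049, 0.0063] [ 0.4644 -0.0978]
590 [0.006, 0.0053] [ 0.4704 -0.0925]
600 [0.0068, 0.0042] [ 0.4772 -0.0883]
610 [0.0075, 0.003] [ 0.4847 -0.0853]
620 [0.0078, 0.0017] [ 0.4925 -0.0836]
630 [0.008, 0.0002] [ 0.5005 -0.0834]
640 [0.008, -0.0011] [ 0.5085 -0.0845]
650 [0.0076, -0.0025] [ 0.5161 -0.087 ]
660 [0.0071, -0.0038] [ 0.5232 -0.0908]
670 [0.0063, -0.0049] [ 0.5295 -0.0957]
680 [0.0053, -0.006] [ 0.5348 -0.1017]
690 [0.0042, -0.0068] [ 0.539  -0.1085]
700 [0.003, -0.0075] [ 0.542 -0.116]
710 [0.0017, -0.0078] [ 0.5437 -0.1238]
720 [0.0002, -0.008] [ 0.5439 -0.1318]
730 [-0.0011, -0.008] [ 0.5428 -0.1398]
740 [-0.0025, -0.0076] [ 0.5403 -0.1474]
```

>>> send_rows:
  targets:
    - [0, 0.0038, 0.0071, 0, 0]
    - [0, 0.0049, 0.0063, 0, 0]
    - [0, 0.006, 0.0053, 0, 0]
    - [0, 0.0068, 0.0042, 0, 0]
    - [0, 0, 0, 0, 0]

```text
time: 13.15
tool_pos: [0.4788, -0.0879, 0.0899]
tool_rot: [3.14, 0.0, 1.591]
contact_force: [2.4, -0.3, 2.8]
opening: 0.0233
grip_force: 25.0
```

>>> send_rows:
  targets:
    - [0, 0.0075, 0.003, 0, 0]
    - [0, 0.0078, 0.0017, 0, 0]
    - [0, 0.008, 0.0002, 0, 0]
    - [0, 0.008, -0.0011, 0, 0]
    - [0, 0, 0, 0, 0]

```text
time: 13.65
tool_pos: [0.5097, -0.0849, 0.0898]
tool_rot: [3.141, 0.0, 1.591]
contact_force: [1.1, -3.8, 4.5]
opening: 0.0237
grip_force: 25.0
```

>>> send_rows:
  targets:
    - [0, 0.0076, -0.0025, 0, 0]
    - [0, 0.0071, -0.0038, 0, 0]
    - [0, 0, 0, 0, 0]

```text
time: 13.95
tool_pos: [0.5238, -0.0911, 0.0898]
tool_rot: [3.141, 0.0, 1.591]
contact_force: [-0.0, -3.5, 5.6]
opening: 0.0236
grip_force: 25.0
```

>>> send_rows:
  targets:
    - [0, 0.0063, -0.0049, 0, 0]
    - [0, 0, 0, 0, 0]

```text
time: 14.15
tool_pos: [0.5298, -0.0959, 0.0898]
tool_rot: [-3.141, -0.0, 1.591]
contact_force: [-1.0, -2.0, 5.4]
opening: 0.0233
grip_force: 25.0
```

>>> send_rows:
  targets:
    - [0, 0.0053, -0.006, 0, 0]
    - [0, 0, 0, 0, 0]

```text
time: 14.35
tool_pos: [0.5351, -0.1017, 0.0898]
tool_rot: [-3.141, -0.001, 1.59]
contact_force: [-0.0, -2.0, 6.2]
opening: 0.0238
grip_force: 25.0
```

>>> send_rows:
  targets:
    - [0, 0.0042, -0.0068, 0, 0]
    - [0, 0, 0, 0, 0]

```text
time: 14.55
tool_pos: [0.5393, -0.1085, 0.0898]
tool_rot: [-3.141, -0.001, 1.59]
contact_force: [0.0, -1.0, 5.4]
opening: 0.0236
grip_force: 25.0
```

>>> send_rows:
  targets:
    - [0, 0.0015, -0.0037, 0, 0]
    - [0, 0, 0, 0, 0]

```text
time: 14.75
tool_pos: [0.5408, -0.1116, 0.0898]
tool_rot: [-3.142, -0.002, 1.59]
contact_force: [1.2, 0.6, 5.6]
opening: 0.0236
grip_force: 25.0
```

>>> send_rows:
  targets:
    - [0, 0.0015, -0.0038, 0, 0]
    - [0, 0, 0, 0, 0]

```text
time: 14.95
tool_pos: [0.5419, -0.1145, 0.0898]
tool_rot: [-3.141, -0.003, 1.591]
contact_force: [-1.0, 4.9, 7.7]
opening: 0.0236
grip_force: 25.0
```

>>> send_rows:
  targets:
    - [0, 0.001, -0.0039, 0, 0]
    - [0, 0, 0, 0, 0]

```text
time: 15.15
tool_pos: [0.5428, -0.1174, 0.0898]
tool_rot: [-3.14, -0.004, 1.59]
contact_force: [-1.2, 8.3, 7.8]
opening: 0.0237
grip_force: 25.0
```

The resistance at the knob is rising steeply, so the jaw is bearing on the stake. One more small push, then release.

>>> send_rows:
  targets:
    - [0, 0.0003, -0.002, 0, 0]
    - [0, 0, 0, 0, 0]

```text
time: 15.35
tool_pos: [0.543, -0.1186, 0.0898]
tool_rot: [-3.14, -0.006, 1.591]
contact_force: [-0.6, 11.0, 8.7]
opening: 0.0237
grip_force: 25.0
```

>>> send_rows:
  targets:
    - [0.35, 0, 0, 0, 0]
    - [0.75, 0, 0, 0, 0]
    - [0.75, 0, 0, 0, 0]
    - [0.75, 0, 0, 0, 0]
    - [0.75, 0, 0, 0, 0]

```text
time: 15.85
tool_pos: [0.5435, -0.122, 0.0895]
tool_rot: [-3.141, -0.0, 1.591]
contact_force: [0.5, 0.2, 0.6]
opening: 0.0588
grip_force: 0.0
```

>>> send_rows:
  targets:
    - [0.75, 0, 0, 0.03, 0]
    - [0.75, 0, 0, 0.04, 0]
    - [0.75, 0, 0, 0.04, 0]
    - [0.75, -0.04, 0, 0.02, 0]
    - [0.75, -0.05, 0, 0, 0]

```text
time: 16.35
tool_pos: [0.4551, -0.1229, 0.2225]
tool_rot: [3.135, 0.003, 1.592]
contact_force: [-0.3, -0.9, -0.4]
opening: 0.0684
grip_force: 0.0
```

>>> send_rows:
  targets:
    - [0.75, -0.04, 0, 0, 0]
    - [0.75, 0, 0, 0, 0]
    - [0.75, 0, 0, 0, 0]

```text
time: 16.65
tool_pos: [0.4135, -0.1222, 0.2204]
tool_rot: [3.14, 0.001, 1.59]
contact_force: [0.7, -0.4, -0.5]
opening: 0.0691
grip_force: 0.0
```

```bash
python3 - <<'E'
from m import *
from scipy.optimize import least_squares
s=observe(); print(s['time'],s['tool_pos'],s['contact_force'])
p,d=read_camera('scene'); W=fixed('scene',d).reshape(-1,3)
cv2.imwrite('pics/s5.png',cv2.resize(p[200:350,220:410],None,fx=4,fy=4,interpolation=2)[:,:,::-1])
Q=W[(abs(W[:,0]-.65)<.035)&(abs(W[:,1]+.128)<.03)&(W[:,2]>.066)&(W[:,2]<.092)]
def res(p):
    c,s=np.cos(p[2]),np.sin(p[2]); d=Q[:,:2]-p[:2]; q=np.abs(np.c_[d@[c,s],d@[-s,c]]); return np.max(q,1)-.012
print(len(Q),least_squares(res,[.65,-.126,0],loss='soft_l1',f_scale=.001).x.round(4))
H=W[(abs(W[:,0]-.65)<.035)&(abs(W[:,1]+.128)<.03)&(W[:,2]>.1)&(W[:,2]<.14)];print('head',H.mean(0),np.percentile(H[:,2],98))
p,d=read_camera('top'); W=fixed('top',d)
rect('movjaw',W,(340,395,205,228),(.054,.068));
cv2.imwrite('pics/t5.png',cv2.resize(p[170:300,320:420],None,fx=4,fy=4,interpolation=2)[:,:,::-1])
E
```

```text
16.65 [ 0.41350474 -0.12223348  0.22035817] [ 0.65593789 -0.43382291 -0.48968124]
66 [ 0.6557 -0.1297 -0.0018]
head [ 0.65969    -0.13506191  0.11822592] 0.12716285869125116
movjaw 309 mean [ 0.6275 -0.1274  0.0604] zmed 0.0603 rect [ 628.6 -127.2] [28.4 89.5] 0.6
```

View pics/s5.png

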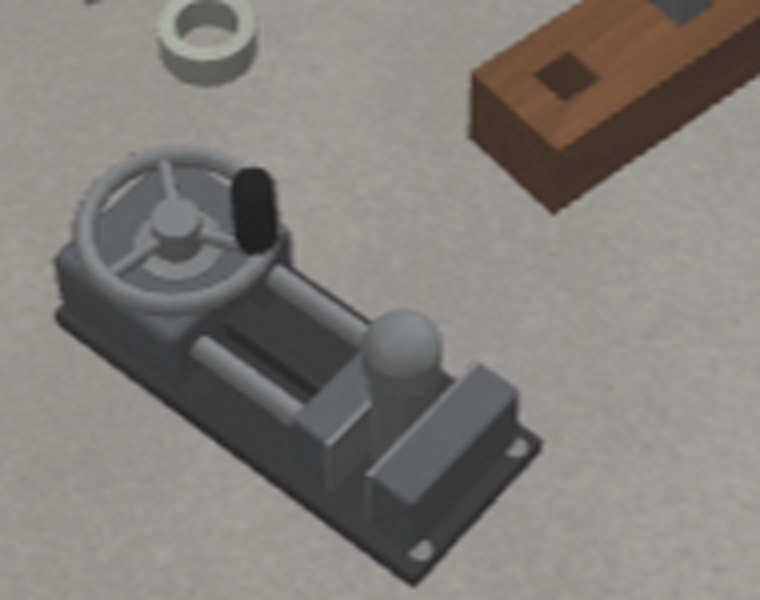

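The stake stands upright and square against the fixed jaw, having moved about 4.7 mm toward it. The jaw travelled about 31 mm and the gripper is clear. Handing in.

```bash
python3 -c "
from cell import *
print(hand_in())"
```

```text
the job is handed in; nothing more can be done
None
```

I moved the round-headed stake from the block to the vise bed, where it stands upright and square, and wound the handwheel clockwise until the jaw clamped it; I then let go and handed in (no verdict was returned).

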